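Unlock the apothecary's medicine chest

ROBOT

A 6-joint arm with a two-finger parallel gripper is mounted at the origin on the work surface. World frame = base frame: x ahead of the robot, y to its left, z up, the work surface at z = 0. Lengths are in m, angles in rad, forces in N, time in s.
With the tool pointing down it reaches from about 0.325 to 0.875 m from the base axis. Payload 4.4 kg.
Tool frame: the origin (TCP) lies at the very end of the fingers, on their centre line; the grasp point (between the pads) lies 19 mm behind it (r.tcp_to_grasp is the distance from the TCP to the grasp point, in m); z points along the fingers, y is the line along which they close (so a half turn about z gives the same grasp; the last joint's range is limited). The gripper opens to 85 mm and grips with 20 to 120 N. Pads are 22 mm wide; open, the fingers measure 114 mm over their backs; the gripper's body (76 mm by 85 mm) begins 54 mm behind the grasp point. The pads swing forward as they close: fully open they stand 13 mm farther back than shut.
Start: joints at [-1.409, 0.207, 1.542, -0, 1.393, -0.15], TCP at [0.177, -0.547, 0.231] pointing down, gripper open.
Joint ranges: [-2.73, 2.73], [-0.86, 2.22], [0.23, 2.46], [-1.11, 4.25], [0.08, 2.63], [-2.82, 2.82]. Speed limits (rad/s): [2.79, 2.79, 3.14, 3.14, 3.14, 3.14].

INTERFACE

Orientations are given as a unit quaternion [w, x, y, z].
In Python, from station import r gives the robot as it stands.
- The arm moves only by the shell command python3 -m pendant 'ROWS' [FORCE]. ROWS is a JSON list of rows, 1 to 5 of them, each an object with the fields rot (a list: a rotation vector rx, ry, rz in fractions of the full range, 1 being pi rad), xyz (a list: dx, dy, dz in shares of the most that a row can go, 1 being 50 mm), finger_gap (the opening from 0.0 (shut) to 1.0 (fully open)); a field left out counts as zero (the opening has to be given); each row shifts and turns the commanded pose from where the row before left it, along the tool's axes as they then stand; what a row does not reach is not made up. A row lasts 1/10 s, in which the tool goes at most 0.05 m and 0.15 rad, less where a joint would pass 70% of its speed; a pose out of reach is approached as far as the arm can. The fingers move at their own pace and stop on an object; FORCE is the grip in N (left out, the last holds). Time passes only in rows, so rows that do not move let the fingers close. It prints the time, the measured TCP pose, the force, the opening and the grip force at its end. Shift and turn numbers lie between -1 and 1, and a call with a number outside is refused. Input that does not fit is refused with a message, and nothing moves.
- r.get_state(): the state, without advancing time (a new reading comes with each control period).
- r.grab_frame(name): name is "scene" or "top"; returns a dict with "image" (480x640x3 uint8, red, green, blue), "range_z" (480x640 float32, m along the optical axis (not along the pixel's ray), 0 where there is no reading), "intrinsics" (3x3 intrinsics, pixels), "pose" (4x4, takes a point from camera to world coordinates). Camera axes: x right, y down, z forward; pixel columns grow to the right and rows downward; lengths in m; the calibration is good to about 2 mm. A picture is of the moment at which its call begins.
- r.close_job(): hands the job in; it is judged then, once.
The state is a dict: "clock": time; "joints": joint angles; "qd": joint speeds; "tau": joint torques, N m; "tool_pos": TCP position; "tool_rot": TCP orientation; "contact_force": force on the tool from outside, world axes, zero at the start; "torque": the same for the moment, N m; "grip_width": opening from 0.0 (shut) to 1.0 (fully open); "grip_force": force on a finger pad.
Only numpy, scipy, OpenCV 4.12 (cv2) and the standard library are available. Lean on these libraries where they do the work, as an engineer would, in place of code of your own. Each camera call takes 0.05 s, during which the arm holds its last target. There are 200 camera calls.

TASK

Take the brass key out of its stand, push it fully home in the lock on top of the medicine chest, feeling for the slot, and turn it clockwise as far as it goes to draw the hidden bolt. Then press the brass plunger down to its stop so that the lid springs open. Leave the key in the lock, turned, and leave everything else on the counter where it stands.

Things in the scene. Friction and masses are not known exactly. Their poses are not given: they have to be found in the camera images.
- chest: Camphorwood chest 240 x 200 mm (x, y), fixed. Origin: centre of its underside; x from its front (robot side) to its back, y left, z up. Flat top at z = 114 mm: the front 85 mm is a fixed strip with the lock in a brass plate at left and the brass plunger at right; behind it the lid (152 mm deep, red panel), hinged at the back edge.
- keyhole (a point): Centre of the keyhole's mouth in the top face of the brass lock plate, chest x = -77.5, y = 45, z = 114 mm; axes as the chest. A round hole 26 mm across goes through the plate. 11 mm below the mouth is the flat steel face of a rotor with a slot 21 x 6.8 mm and 18 mm deep, centred under the hole (slot floor 29 mm below the mouth).
- rotor_face (a point): Centre of the rotor face. At the start the slot's long side is off the chest's x axis (two engraved lines) by an unknown angle, 0.4 rad counter-clockwise to 0.7 rad clockwise: feel for it. The rotor is stiff (0.12 N m) and stays as left. The key turns it clockwise to a stop 1.1 rad past the chest's x axis; more than 0.95 rad counts as turned and frees the plunger.
- key: Brass key, 86 mm tall, about 80 g, upright in one slot of the stand (either). Origin: middle of the blade's lower end; z up to the bow, x along the width of blade and bow. Blade 18 x 5 mm (x, y) for z 0 to 31; shank 10 mm thick to z 52; bow (the grip, red spot) 30 x 10 mm for z 52 to 86. Same after a half turn about z. Fully home: lower end 29 mm below the mouth (25 counts).
- key_stand: Pale wooden block 50 x 150 x 40 mm (x, y, z), fixed, with two slots (25 mm deep, long side along x) at y = +42 and -42 mm that hold the two keys upright. Origin: centre of its underside.
- plunger (a joint): Travel of the chest's brass plunger, m: 0 up, 0.008 down on its stop. A spring lifts it (4 N at the top, 8 N at the stop). While the bolt is under it, it stops hard after 1 to 3 mm; once it is down on its stop (the last 1.5 mm) the lid's catch lets go.
- plunger_top (a point): Centre of the top of the plunger's round brass head (27 mm across), 25 mm above the chest's top when up, at chest x = -77.5, y = -50 mm; it moves with the plunger.
- lid (a joint): Angle of the chest's lid, rad: 0 shut, stop at 0.6. Its spring lifts it to the stop in about a second once the catch is released.
- lid_edge (a point): Middle of the lid's front upper edge; shut: chest x = -32.5, z = 114 mm.
- iron_key: Dark iron key with a round bow (38 mm), else of the brass key's sizes, in the stand's other slot. To be left there. Origin: middle of its lower end.
- jar: Blue-and-white porcelain jar, 80 mm across, 106 mm tall, loose. Origin: centre of its foot.
- mortar: Cast-iron mortar, 110 mm across, 85 mm tall, loose. Origin: centre of its foot.
- pestle: Brass pestle standing on its head, 42 mm across, 137 mm tall, loose. Origin: centre of its foot.
- weight_large: Bronze balance weight, 42 mm across, 54 mm tall, loose. Origin: centre of its foot.
- weight_small: Bronze balance weight, 32 mm across, 41 mm tall, loose. Origin: centre of its foot.
Mind the look-alikes: they are no part of the job. There is more than one size of the key; the job needs the smallest.

How it is judged:
On the way, in this order (a step that is already met when the one before it is completed fails the run):
1. the brass key is fully home in the lock: its lower end more than 25 mm below the keyhole's mouth and within 6 mm of its centre (z of key in the frame of keyhole below -0.025 m and horizontal distance between key and keyhole below 0.006 m and angle between key's own z axis and vertical below 0.2 rad), for 0.2 s.
2. the key, still home, is turned more than 0.95 rad from the chest's x axis (all of step 1 and angle between the x axis of key and the x axis of chest, either way round above 0.95 rad), for 0.2 s.
3. the plunger is pressed to its stop (more than 7 mm) with the key still home and turned (all of step 2 and value of joint plunger above 0.007 m), for 0.05 s.
At the end, for the whole second after the job is handed in: The lid stands open by more than 0.5 rad, the plunger is up again (less than 2 mm down), and the brass key stands released and still in the lock, more than 25 mm deep, within 6 mm of the keyhole's centre, within 0.2 rad of upright, turned more than 0.95 rad from the chest's x axis (all of step 2 and value of joint lid above 0.5 rad and value of joint plunger below 0.002 m and linear speed of key below 0.02 m/s and contact force between the fingers and key below 0.1 N); the robot touches nothing.
It fails at once if the iron key is moved more than 25 mm or tipped (distance of iron_key from where it was at the start of the episode above 0.025 m or angle between iron_key's own z axis and vertical above 0.3 rad).
It fails at once if the porcelain jar is moved more than 25 mm or tipped (distance of jar from where it was at the start of the episode above 0.025 m or angle between jar's own z axis and vertical above 0.3 rad).
It fails at once if the mortar or the pestle is moved more than 25 mm or tipped (distance of any of mortar, pestle from where it was at the start of the episode above 0.025 m or angle between any of mortar, pestle's own z axis and vertical above 0.3 rad).
It fails at once if the large or small weight is moved more than 25 mm or tipped (distance of any of weight_large, weight_small from where it was at the start of the episode above 0.025 m or angle between any of weight_large, weight_small's own z axis and vertical above 0.3 rad).
It also fails if it takes over 72 s, if anything falls off the work surface, if the arm or the gripper's body presses on something with over 40 N, if the wrist force passes 120 N, or if a joint passes its speed limit or range.

## Working session

There is one attempt and no reset: what is moved stays moved. The work goes in short steps, Python scripts to look and compute and a shell command to move; the robot and the scene stay as the last step left them, time stands still between calls to the robot, and variables do not carry over. Pictures are saved under pics/ and viewed, at most 10 in all, crops included, and the job is handed in when it is done.

```bash
ls; mkdir -p pics; python3 - <<'E'
from station import r
import cv2,numpy as np
for n in("scene","top"):
    f=r.grab_frame(n);cv2.imwrite(f"pics/{n}0.png",f["image"][:,:,::-1]);np.savez(f"/tmp/{n}0.npz",**f)
    print(n,f["intrinsics"].round(1).tolist(),f["pose"].round(3).tolist())
print(r.get_state())
E
```

```text
pics
scene [[498.3, 0.0, 328.2], [0.0, 498.3, 240.0], [0.0, 0.0, 1.0]] [[-0.84, 0.313, -0.444, 1.004], [0.543, 0.507, -0.669, 0.681], [0.016, -0.803, -0.596, 0.706], [0.0, 0.0, 0.0, 1.0]]
top [[491.3, 0.0, 314.2], [0.0, 491.3, 243.3], [0.0, 0.0, 1.0]] [[0.01, -0.997, 0.083, 0.507], [-1.0, -0.007, 0.026, 0.022], [-0.026, -0.083, -0.996, 1.186], [0.0, 0.0, 0.0, 1.0]]
{'clock': 0.1, 'joints': array([-1.40847085e+00,  2.07340999e-01,  1.54281639e+00,  3.91344204e-05,
        1.39351918e+00, -1.50471370e-01]), 'qd': array([-2.43119040e-03,  2.85017237e-05, -2.19863160e-03, -1.17722818e-03,
        5.50303626e-05, -9.86161790e-04]), 'tau': array([-5.69930453e-04, -3.84093118e+01, -2.92548072e+01, -3.38252767e-04,
        4.88097474e-03,  3.13046075e-05]), 'tool_pos': array([ 0.17684381, -0.54640762,  0.23023584]), 'tool_rot': array([-1.04205605e-03,  9.87794680e-01,  1.55758095e-01,  1.30808805e-05]), 'contact_force': array([0.28187562, 0.10889314, 0.6743386 ]), 'torque': array([ 0.0089496 ,  0.01755542, -0.0277284 ]), 'grip_force': 0.0, 'grip_width': 1.0027530978600083}
```

View pics/scene0.png

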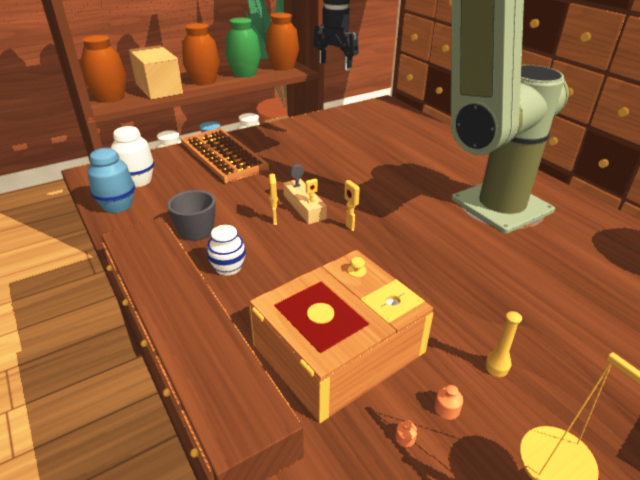

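View pics/top0.png

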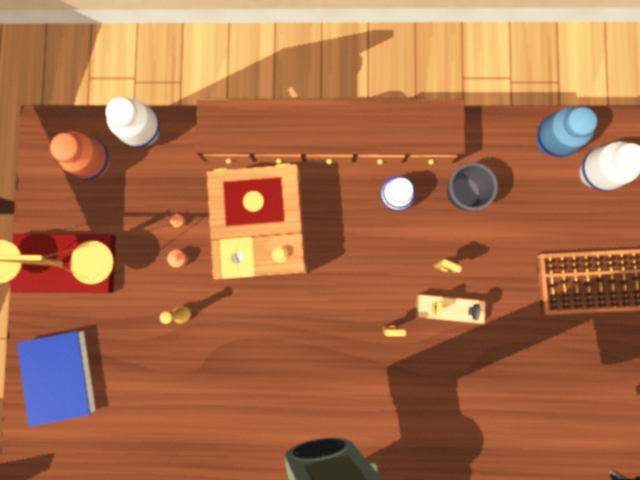

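The scene view shows a small brass key in the stand at (312,188), the dark iron key at (297,175), and bigger brass keys standing free at (273,200) and (350,205). In the top view the stand is at (451,309), with the small brass key at (437,308) and the iron key at (475,312). The big keys are at (448,266) and (395,332), and the lock is at (238,257) with the plunger at (281,255). Next I'll enlarge these areas and measure depth.

```bash
cat > h.py <<'E'
import numpy as np,cv2
def load(n): return np.load(f"/tmp/{n}.npz")
def dep(f,u,v,z=None):
    K,T=f["intrinsics"],f["pose"]; d=np.array([(u-K[0,2])/K[0,0],(v-K[1,2])/K[1,1],1])
    if z is None: s=float(f["range_z"][int(round(v)),int(round(u))])
    else: s=(z-T[2,3])/(T[:3,:3]@d)[2]
    return T[:3,:3]@(d*s)+T[:3,3]
def cloud(f):
    K,T=f["intrinsics"],f["pose"]; v,u=np.mgrid[:480,:640]; s=f["range_z"]
    return np.stack([(u-K[0,2])/K[0,0]*s,(v-K[1,2])/K[1,1]*s,s],-1)@T[:3,:3].T+T[:3,3]
def ray2(f1,p1,f2,p2):
    A=[];b=[]
    for f,(u,v) in((f1,p1),(f2,p2)):
        K,T=f["intrinsics"],f["pose"]; d=T[:3,:3]@[(u-K[0,2])/K[0,0],(v-K[1,2])/K[1,1],1]; d/=np.linalg.norm(d)
        P=np.eye(3)-np.outer(d,d); A.append(P); b.append(P@T[:3,3])
    x=np.linalg.solve(A[0]+A[1],b[0]+b[1]); return x
E
python3 - <<'E'
from h import *
t=load("top0");s=load("scene0")
a=cv2.resize(t["image"][250:350,370:500],None,fx=6,fy=6,interpolation=2)[:,:780]
b=cv2.resize(s["image"][150:240,250:380],None,fx=6,fy=6,interpolation=2)
cv2.imwrite("pics/stand_top.png",a[:,:,::-1]);cv2.imwrite("pics/stand_scene.png",b[:,:,::-1])
c=np.hstack([cv2.resize(t["image"][150:290,195:315],None,fx=3.3,fy=3.3,interpolation=2),cv2.resize(s["image"][245:415,240:440],(400,462),interpolation=2)[:462]])
cv2.imwrite("pics/chest.png",c[:,:,::-1]);print(c.shape)
for n,f in(("top",t),("scene",s)):
    P=cloud(f); 
    m=(abs(P[...,2]-.114)<.006)&(P[...,0]>.3)&(P[...,0]<.8)&(P[...,1]>-.0)&(P[...,1]<.3)&(f["range_z"]>0)
    m=cv2.morphologyEx(m.astype('u1'),cv2.MORPH_OPEN,np.ones((3,3)))>0
    q=P[m]; print(n,"chest",m.sum(),q[:,2].mean(),cv2.minAreaRect(q[:,:2].astype('f4')*1000))
    m=(abs(P[...,2]-.040)<.005)&(P[...,0]>.35)&(P[...,0]<.5)&(P[...,1]<-.17)&(P[...,1]>-.4)&(f["range_z"]>0)
    q=P[m]; print(n,"stand",m.sum(),q[:,2].mean(),cv2.minAreaRect(q[:,:2].astype('f4')*1000))
E
```

```text
(462, 796, 3)
top chest 8825 0.11478749911684938 ((646.0177001953125, 182.39608764648438), (244.3548583984375, 200.467041015625), 4.850070476531982)
top stand 1150 0.0394329037677081 ((452.3645935058594, -265.3133239746094), (151.8206787109375, 49.94767761230469), 85.14331817626953)
scene chest 11589 0.11536334943615385 ((646.3110961914062, 182.87213134765625), (247.20370483398438, 202.29019165039062), 5.067336082458496)
scene stand 572 0.04013144910546993 ((454.14483642578125, -263.5392761230469), (155.10604858398438, 51.97063064575195), 85.3616714477539)
```

View pics/stand_top.png

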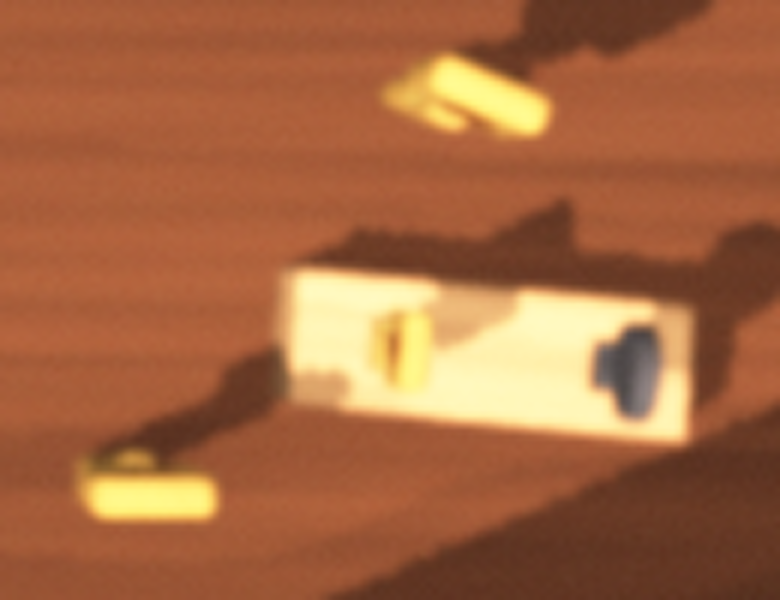

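View pics/stand_scene.png

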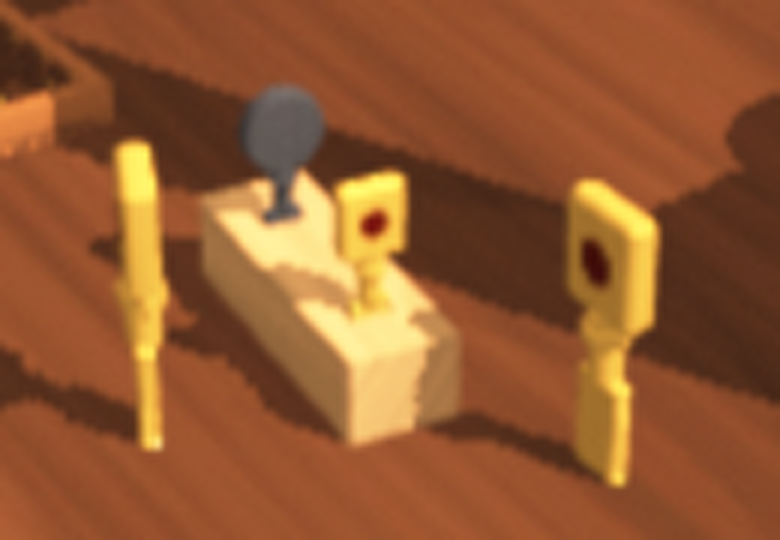

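View pics/chest.png

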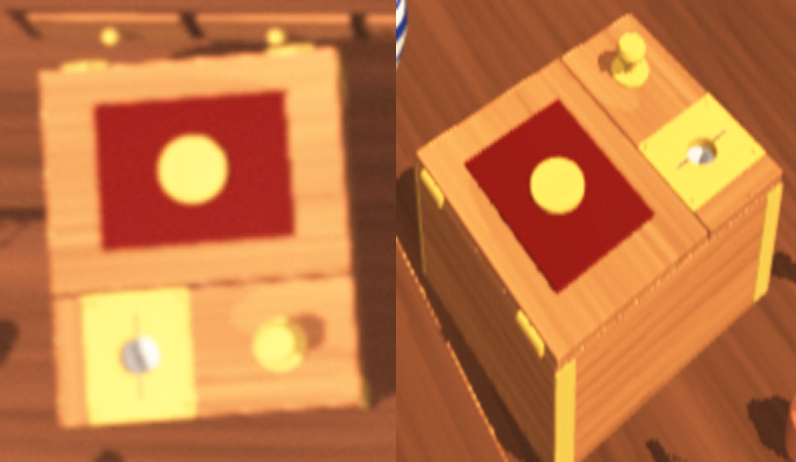

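Crops: the small brass key has its bow top at (437.5,308.3) in the top view and (312,181) in the scene view. It has a red spot, a square bow, sits in the left (+y) slot of the stand and is clearly smaller than the two free-standing ones. The iron key at (475,312) has a round dark bow. The keyhole is at (237.5,257.5) in the top view and (393,302) in the scene view.

```bash
python3 - <<'E'
from h import *
t=load("top0");s=load("scene0")
print("key top tri",ray2(t,(437.5,308.3),s,(312.2,180.5)).round(4))
print("key top@.101",dep(t,437.5,308.3,.101).round(4),dep(s,312.2,180.5,.101).round(4))
def rt(p,q,a): c,s_=np.cos(a),np.sin(a); return np.array(p)+[c*q[0]-s_*q[1],s_*q[0]+c*q[1]]
print("slot from stand",rt([.4531,-.2645],[0,.042],-.083))
print("keyhole tri",ray2(t,(237.4,257.6),s,(392.8,301.7)),"@.114",dep(t,237.4,257.6,.11),dep(s,392.8,301.7,.11))
print("keyhole chest",rt([.6461,.1826],[-.0775,.045],.0865),"plunger",rt([.6461,.1826],[-.0775,-.05],.0865))
for n,f in(("top",t),("scene",s)):
    P=cloud(f)
    def box(x0,x1,y0,y1,z0,z1):
        return (P[...,0]>x0)&(P[...,0]<x1)&(P[...,1]>y0)&(P[...,1]<y1)&(P[...,2]>z0)&(P[...,2]<z1)&(f["range_z"]>0)
    q=P[box(.42,.50,-.25,-.19,.07,.12)];print(n,"key",len(q),np.median(q,0),q.max(0),cv2.minAreaRect(q[:,:2].astype('f4')*1000))
    q=P[box(.54,.60,.10,.17,.13,.16)];print(n,"plunger",len(q),np.median(q,0),(q.max(0)+q.min(0))/2)
    # brass plate corners / hole by colour
    hsv=cv2.cvtColor(f["image"],cv2.COLOR_RGB2HSV)
    m=box(.5,.64,.15,.29,.105,.12)&(hsv[...,0]>21)&(hsv[...,0]<35)&(hsv[...,1]>120)
    m=cv2.morphologyEx(m.astype('u1'),cv2.MORPH_OPEN,np.ones((3,3)))>0
    q=P[m];print(n,"plate",len(q),cv2.minAreaRect(q[:,:2].astype('f4')*1000))
    for nm,b in(("bigA",(.49,.58,-.32,-.2,.05,.2)),("bigB",(.37,.425,-.22,-.12,.05,.2))):
        q=P[box(*b)];print(n,nm,len(q),np.median(q,0),q.min(0),q.max(0))
    if n=="top":
        for nm,b in(("jar",(.6,.75,-.22,-.1,.02,.2)),("mortar",(.6,.75,-.4,-.23,.02,.2)),("pestle",(.4,.5,.25,.4,.02,.2))):
            q=P[box(*b)];print(nm,len(q),q.min(0).round(3),q.max(0).round(3))
E
```

```text
key top tri [ 0.4565 -0.2188  0.103 ]
key top@.101 [ 0.4564 -0.2192  0.101 ] [ 0.4548 -0.2218  0.101 ]
slot from stand [ 0.456582   -0.22264459]
keyhole tri [0.56239991 0.22006842 0.10976378] @.114 [0.56287118 0.21961239 0.11      ] [0.56205298 0.22061736 0.11      ]
keyhole chest [0.56500211 0.22073636] plunger [0.57320937 0.12609155]
top key 98 [ 0.45545381 -0.22021557  0.09854984] [ 0.47001779 -0.21631585  0.10470558] ((455.7793273925781, -222.72329711914062), (10.972528457641602, 29.141515731811523), 85.27247619628906)
top plunger 120 [0.57012058 0.12511913 0.1382435 ] [0.57113897 0.12555543 0.13756452]
top plate 88 ((563.0183715820312, 220.78372192382812), (82.14571380615234, 70.21534729003906), 4.403992652893066)
top bigA 206 [ 0.54794885 -0.24188155  0.12162753] [ 0.53561225 -0.26623651  0.06502169] [ 0.56231834 -0.22416462  0.12846681]
top bigB 101 [ 0.40841853 -0.13219631  0.12292675] [ 0.39952728 -0.14592968  0.06655734] [ 0.41443109 -0.12015357  0.12937414]
jar 933 [ 0.68  -0.182  0.034] [ 0.75  -0.102  0.108]
mortar 745 [ 0.675 -0.36   0.02 ] [ 0.75  -0.251  0.09 ]
pestle 347 [0.414 0.347 0.02 ] [0.452 0.385 0.137]
scene key 147 [ 0.45803004 -0.21851063  0.08751388] [ 0.47462743 -0.2135279   0.10299445] ((458.6669921875, -219.1195068359375), (10.46310806274414, 31.665983200073242), 85.04615783691406)
scene plunger 135 [0.57456472 0.1300959  0.13862212] [0.57291629 0.12749692 0.13601297]
scene plate 1224 ((562.7123413085938, 219.37039184570312), (86.88400268554688, 72.34866333007812), 4.239566802978516)
scene bigA 213 [ 0.55604488 -0.23102143  0.10164372] [ 0.53886024 -0.26283714  0.05048588] [ 0.56518725 -0.22181031  0.1279496 ]
scene bigB 152 [ 0.41316866 -0.1287556   0.10261756] [ 0.40086248 -0.14551495  0.05044325] [ 0.41712418 -0.12033838  0.12653124]
```

The manual's scale: shifts go in shares of 50 mm and turns go in shares of pi rad. Converting my numbers, 0.0407 m is 0.814, -0.0248 m is -0.496.

```bash
cat > d.py <<'E'
# remaining move in tool axes: python3 d.py x y z yaw
import sys,numpy as np
from station import r
from scipy.spatial.transform import Rotation as R
s=r.get_state();q=s["tool_rot"];M=R.from_quat([q[1],q[2],q[3],q[0]]).as_matrix()
p=s["tool_pos"];x=[float(a) for a in sys.argv[1:]]
T=np.array([[np.cos(x[3]),np.sin(x[3]),0],[np.sin(x[3]),-np.cos(x[3]),0],[0,0,-1]])
print("t",round(s["clock"],2),"p",p.round(4),"yaw",round(np.arctan2(M[1,0],M[0,0]),4),"F",s["contact_force"].round(2),"M",s["torque"].round(3),"w",round(s["grip_width"],3),"g",round(float(s["grip_force"]),1),"q6",s["joints"][5].round(3))
print(" d",(M.T@(np.array(x[:3])-p)).round(4),"rot",R.from_matrix(M.T@T).as_rotvec().round(3))
E
python3 -m pendant '[{"xyz":[0.814, -0.496, 0], "finger_gap":0.6}, {"xyz":[0.814, -0.496, 0], "finger_gap":0.6}, {"xyz":[0.814, -0.496, 0], "finger_gap":0.6}, {"xyz":[0.814, -0.496, 0], "finger_gap":0.6}, {"xyz":[0.814, -0.496, 0], "finger_gap":0.6}]' 30
python3 -m pendant '[{"xyz":[0.814, -0.496, 0], "finger_gap":0.6}, {"xyz":[0.814, -0.496, 0], "finger_gap":0.6}, {"xyz":[0.814, -0.496, 0], "finger_gap":0.6}, {"xyz":[0.814, -0.496, 0], "finger_gap":0.6}, {"rot":[0, 0, -0.0318], "finger_gap":0.6}]'
python3 -m pendant '[{"rot":[0, 0, -0.0477], "finger_gap":0.6}, {"rot":[0, 0, -0.0477], "finger_gap":0.6}, {"rot":[0, 0, -0.0477], "finger_gap":0.6}, {"rot":[0, 0, -0.0477], "finger_gap":0.6}, {"rot":[0, 0, -0.0477], "finger_gap":0.6}]'
python3 -m pendant '[{"rot":[0, 0, -0.0477], "finger_gap":0.6}, {"rot":[0, 0, -0.0477], "finger_gap":0.6}, {"rot":[0, 0, -0.0477], "finger_gap":0.6}, {"rot":[0, 0, -0.0477], "finger_gap":0.6}, {"rot":[0, 0, -0.0477], "finger_gap":0.6}]'
python3 -m pendant '[{"rot":[0, 0, -0.0477], "finger_gap":0.6}, {"rot":[0, 0, -0.0477], "finger_gap":0.6}, {"rot":[0, 0, -0.0477], "finger_gap":0.6}, {"rot":[0, 0, -0.0477], "finger_gap":0.6}, {"rot":[0, 0, -0.0477], "finger_gap":0.6}]'
python3 d.py 0.4565 -0.221 0.065 3.0586
```

```text
clock: 0.6
tool_pos: [0.3331, -0.3647, 0.2308]
tool_rot: [-0.0, 0.988, 0.155, -0.0]
contact_force: [1.5, 0.2, 0.5]
grip_width: 0.597
grip_force: 0.0
clock: 1.1
tool_pos: [0.4594, -0.2171, 0.2309]
tool_rot: [-0.001, 0.978, 0.21, 0.001]
contact_force: [-0.5, -0.9, -0.2]
grip_width: 0.596
grip_force: 0.0
clock: 1.6
tool_pos: [0.4564, -0.2217, 0.2307]
tool_rot: [-0.001, 0.834, 0.552, -0.0]
contact_force: [-0.1, 0.7, 0.3]
grip_width: 0.6
grip_force: 0.0
clock: 2.1
tool_pos: [0.4564, -0.2218, 0.2307]
tool_rot: [-0.001, 0.574, 0.819, 0.0]
contact_force: [0.3, 0.2, 0.3]
grip_width: 0.604
grip_force: 0.0
clock: 2.6
tool_pos: [0.4564, -0.2218, 0.2307]
tool_rot: [-0.001, 0.234, 0.972, 0.0]
contact_force: [-0.3, 0.7, 0.2]
grip_width: 0.599
grip_force: 0.0
t 2.6 p [ 0.4564 -0.2218  0.2307] yaw 2.669 F [-0.27  0.7   0.19] M [-0.034  0.015  0.033] w 0.599 g 0.0 q6 -1.721
 d [0.     0.0007 0.1657] rot [ 0.    -0.001 -0.39 ]
```

Converted, 0.04 m is 0.8, -0.13 rad / 3.1416 = -0.0414.

```bash

python3 -m pendant '[{"rot":[0, 0, -0.0414], "finger_gap":0.6}, {"rot":[0, 0, -0.0414], "finger_gap":0.6}, {"rot":[0, 0, -0.0414], "finger_gap":0.6}, {"xyz":[0, 0, 0.8], "finger_gap":0.6}, {"xyz":[0, 0, 0.8], "finger_gap":0.6}]'
python3 -m pendant '[{"xyz":[0, 0, 0.8], "finger_gap":0.6}, {"xyz":[0, 0, 0.6], "finger_gap":0.6}, {"xyz":[0, 0, 0.3], "finger_gap":0.6}, {"finger_gap":0.6}]'
python3 d.py 0.4565 -0.221 0.065 3.0586
python3 - <<'E'
from station import r
import cv2,numpy as np
a=r.grab_frame("scene")["image"][130:230,250:380];b=r.grab_frame("top")["image"][250:350,385:515]
cv2.imwrite("pics/grasp.png",np.vstack([cv2.resize(i,(390,300),interpolation=2) for i in(a,b)])[:,:,::-1])
E
```

```text
clock: 3.1
tool_pos: [0.4579, -0.2228, 0.1517]
tool_rot: [0.002, 0.044, 0.999, -0.001]
contact_force: [0.3, 0.1, -1.0]
grip_width: 0.604
grip_force: 0.0
clock: 3.5
tool_pos: [0.4541, -0.2201, 0.063]
tool_rot: [-0.003, 0.044, 0.999, 0.002]
contact_force: [-0.2, 0.4, -0.4]
grip_width: 0.6
grip_force: 0.0
t 3.5 p [ 0.4541 -0.2201  0.063 ] yaw 3.0528 F [-0.19  0.39 -0.43] M [-0.034 -0.054  0.031] w 0.6 g 0.0 q6 -2.105
 d [-0.0025 -0.0006 -0.002 ] rot [ 0.004 -0.007 -0.006]
```

View pics/grasp.png

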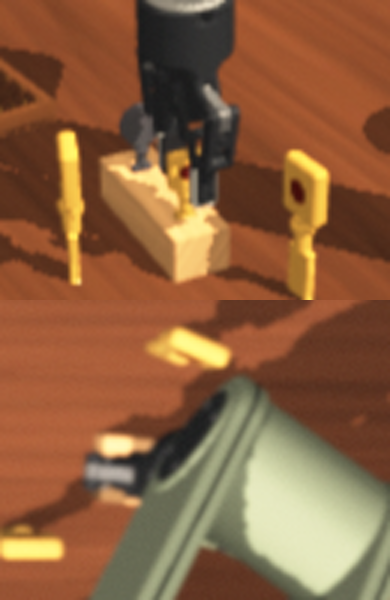

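The fingers straddle the small brass key (red spot at about (187,172) in the crop), clear of the iron key. I'll close and lift.

```bash

python3 -m pendant '[{"finger_gap":0.6}]'
python3 d.py 0.4565 -0.221 0.065 3.0586
python3 -m pendant '[{"finger_gap":0}, {"finger_gap":0}, {"finger_gap":0}, {"finger_gap":0}, {"finger_gap":0}]' 60
python3 d.py 0.4565 -0.221 0.065 3.0586
```

```text
clock: 3.7
tool_pos: [0.4578, -0.2227, 0.0676]
tool_rot: [0.001, 0.044, 0.999, -0.001]
contact_force: [0.1, -0.1, 0.5]
grip_width: 0.597
grip_force: 0.0
t 3.7 p [ 0.4578 -0.2227  0.0676] yaw 3.0528 F [ 0.06 -0.11  0.52] M [ 0.006 -0.032  0.063] w 0.597 g 0.0 q6 -2.105
 d [0.0015 0.0016 0.0026] rot [-0.001  0.002 -0.006]
clock: 4.2
tool_pos: [0.4573, -0.2224, 0.0672]
tool_rot: [0.001, 0.044, 0.999, -0.0]
contact_force: [-1.3, 0.4, 5.9]
grip_width: 0.106
grip_force: 59.7
t 4.2 p [ 0.4573 -0.2224  0.0672] yaw 3.0528 F [-1.31  0.37  5.93] M [ 0.043  0.179 -0.04 ] w 0.106 g 59.7 q6 -2.105
 d [0.0009 0.0013 0.0022] rot [-0.001  0.001 -0.006]
```

Converted, -0.045 m is -0.9, -0.04 m is -0.8.

```bash

python3 -m pendant '[{"xyz":[0, 0, -0.2], "finger_gap":0}, {"xyz":[0, 0, -0.8], "finger_gap":0}, {"xyz":[0, 0, -0.9], "finger_gap":0}, {"xyz":[0, 0, -0.9], "finger_gap":0}, {"xyz":[0, 0, -0.9], "finger_gap":0}]'
python3 d.py 0.4565 -0.221 0.25 3.0586
python3 -m pendant '[{"xyz":[-0.134, 0.902, 0], "finger_gap":0}, {"xyz":[-0.134, 0.902, 0], "finger_gap":0}, {"xyz":[-0.134, 0.902, 0], "finger_gap":0}, {"xyz":[-0.134, 0.902, 0], "finger_gap":0}, {"xyz":[-0.134, 0.902, 0], "finger_gap":0}]'
python3 -m pendant '[{"xyz":[-0.134, 0.902, 0], "finger_gap":0}, {"xyz":[-0.134, 0.902, 0], "finger_gap":0}, {"xyz":[-0.134, 0.902, 0], "finger_gap":0}, {"xyz":[-0.134, 0.902, 0], "finger_gap":0}, {"xyz":[-0.134, 0.902, 0], "finger_gap":0}]'
python3 -m pendant '[{"rot":[0, 0, -0.0446], "finger_gap":0}, {"rot":[0, 0, -0.0446], "finger_gap":0}, {"rot":[0, 0, -0.0446], "finger_gap":0}, {"rot":[0, 0, -0.0446], "finger_gap":0}, {"finger_gap":0}]'
python3 d.py 0.5635 0.2205 0.18 3.622
python3 - <<'E'
from h import *
from station import r
f=r.grab_frame("scene");np.savez("/tmp/s1.npz",**f);cv2.imwrite("pics/held.png",cv2.resize(f["image"][170:330,320:480],(600,600),interpolation=2)[:,:,::-1])
E
```

```text
clock: 4.7
tool_pos: [0.4561, -0.2215, 0.2529]
tool_rot: [-0.0, 0.044, 0.999, 0.0]
contact_force: [1.3, -1.2, -0.2]
grip_width: 0.105
grip_force: 60.3
t 4.7 p [ 0.4561 -0.2215  0.2529] yaw 3.0528 F [ 1.32 -1.16 -0.21] M [-0.051 -0.063  0.01 ] w 0.105 g 60.3 q6 -2.105
 d [-0.0004  0.0006  0.0029] rot [ 0.001 -0.001 -0.006]
clock: 5.2
tool_pos: [0.5098, 0.0015, 0.2514]
tool_rot: [-0.0, 0.045, 0.999, 0.0]
contact_force: [1.3, -0.6, -1.4]
grip_width: 0.108
grip_force: 60.3
clock: 5.7
tool_pos: [0.5631, 0.2231, 0.2511]
tool_rot: [-0.0, 0.044, 0.999, -0.0]
contact_force: [0.5, -0.8, -1.3]
grip_width: 0.109
grip_force: 60.3
clock: 6.2
tool_pos: [0.5629, 0.2213, 0.2509]
tool_rot: [-0.001, -0.233, 0.972, 0.0]
contact_force: [0.3, -0.5, -0.4]
grip_width: 0.108
grip_force: 60.4
t 6.2 p [0.5629 0.2213 0.2509] yaw -2.6704 F [ 0.27 -0.49 -0.4 ] M [-0.014 -0.02   0.003] w 0.108 g 60.4 q6 -1.81
 d [-0.0003 -0.001   0.0709] rot [ 0.    -0.001 -0.009]
```

View pics/held.png

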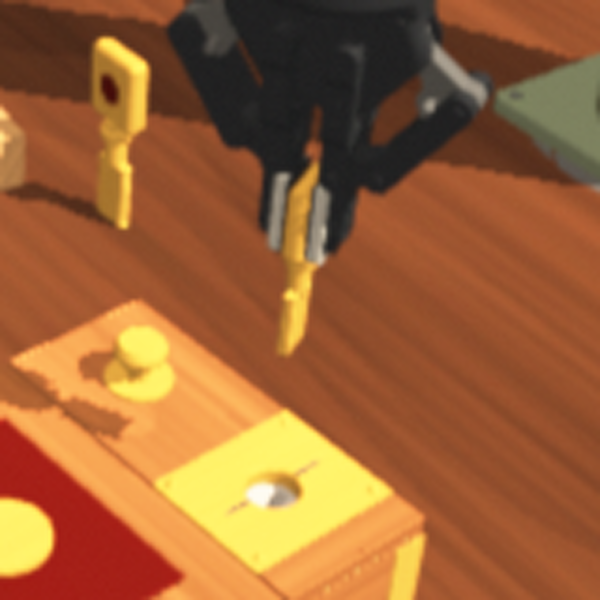

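The key is held upright, with its tip at about (396,263) in full-frame pixels. Next I'll fit its axis from depth.

```bash
python3 - <<'E'
from h import *
f=load("s1");P=cloud(f);hsv=cv2.cvtColor(f["image"],cv2.COLOR_RGB2HSV)
u=np.arange(640)[None];v=np.arange(480)[:,None]
m=(hsv[...,0]>12)&(hsv[...,0]<36)&(hsv[...,1]>110)&(abs(P[...,0]-.563)<.04)&(abs(P[...,1]-.221)<.04)&(P[...,2]>.185)&(P[...,2]<.232)&(f["range_z"]>0)
q=P[m];print(len(q),q.min(0),q.max(0))
a=-2.67
for z0,z1 in((.19,.205),(.205,.22),(.22,.232)):
    w=q[(q[:,2]>z0)&(q[:,2]<z1)]
    if len(w)<3: continue
    d=w-np.array([.5629,.2213,0]); lx=d[:,0]*np.cos(a)+d[:,1]*np.sin(a); ly=d[:,0]*np.sin(a)-d[:,1]*np.cos(a)
    print(z0,len(w),lx.min(),lx.max(),np.median(ly))
vv,uu=np.nonzero(m)
for y in range(vv.min(),vv.max()+1):
    s=uu[vv==y]; print(y,s.min(),s.max(),end="; ")
E
```

```text
100 [0.55490327 0.21633093 0.19946426] [0.57310715 0.22685669 0.23109426]
0.19 16 -0.009965269410674658 0.006209051256109564 0.0006490392688627748
0.205 46 -0.011083624863823647 0.008510034558060549 0.0008341024260505755
0.22 38 -0.01118846781743382 0.007014116997594529 0.0004307959128520746
246 396 396; 247 402 402; 248 397 402; 249 396 401; 250 396 401; 251 396 401; 252 396 401; 253 395 401; 254 395 401; 255 395 401; 256 395 400; 257 395 400; 258 395 400; 259 395 400; 260 395 399; 261 394 399; 262 394 398; 263 394 397; 264 394 396;
```

Converted, 0.035 m is 0.7, 0.0017 m is 0.034.

```bash

python3 -m pendant '[{"xyz":[0.034, -0.018, 0.7], "finger_gap":0}, {"xyz":[0, 0, 0.7], "finger_gap":0}, {"xyz":[0, 0, 0.2], "finger_gap":0}, {"finger_gap":0}, {"finger_gap":0}]'
python3 d.py 0.5618 0.2197 0.158 3.622
python3 -m pendant '[{"xyz":[0, 0, 0.06], "finger_gap":0}, {"xyz":[0, 0, 0.06], "finger_gap":0}, {"xyz":[0, 0, 0.06], "finger_gap":0}, {"finger_gap":0}]'
python3 d.py 0.5618 0.2197 0.158 3.622
```

```text
clock: 6.75
tool_pos: [0.5634, 0.2199, 0.1727]
tool_rot: [0.001, -0.233, 0.972, 0.0]
contact_force: [-0.5, -0.4, -0.4]
grip_width: 0.106
grip_force: 60.6
t 6.75 p [0.5634 0.2199 0.1727] yaw -2.6713 F [-0.55 -0.42 -0.35] M [-0.042  0.008  0.003] w 0.106 g 60.6 q6 -1.812
 d [0.0015 0.0005 0.0147] rot [-0.     0.002 -0.01 ]
clock: 7.15
tool_pos: [0.5621, 0.2196, 0.1621]
tool_rot: [-0.0, -0.233, 0.972, 0.0]
contact_force: [0.3, -0.0, -0.9]
grip_width: 0.11
grip_force: 60.5
t 7.15 p [0.5621 0.2196 0.1621] yaw -2.6705 F [ 0.27 -0.01 -0.95] M [0.003 0.016 0.026] w 0.11 g 60.5 q6 -1.813
 d [0.0003 0.0002 0.0041] rot [ 0.    -0.001 -0.009]
```

Converted, 0.003 m is 0.06, 0.001 m is 0.02.

```bash

python3 -m pendant '[{"xyz":[0, 0, 0.06], "finger_gap":0}, {"xyz":[0.02, 0, 0], "finger_gap":0}, {"xyz":[0.02, 0, 0], "finger_gap":0}, {"finger_gap":0}]'; python3 d.py 0.5618 0.2197 0.158 3.622
python3 -m pendant '[{"xyz":[0.02, 0, 0], "finger_gap":0}, {"finger_gap":0}]'; python3 d.py 0.5618 0.2197 0.158 3.622
python3 -m pendant '[{"xyz":[0.02, 0, 0], "finger_gap":0}, {"finger_gap":0}]'; python3 d.py 0.5618 0.2197 0.158 3.622
python3 -m pendant '[{"xyz":[0.02, 0, 0], "finger_gap":0}, {"finger_gap":0}]'; python3 d.py 0.5618 0.2197 0.158 3.622
```

```text
clock: 7.55
tool_pos: [0.5605, 0.2187, 0.1593]
tool_rot: [-0.0, -0.233, 0.972, -0.0]
contact_force: [0.8, -0.6, -0.5]
grip_width: 0.113
grip_force: 60.5
t 7.55 p [0.5605 0.2187 0.1593] yaw -2.6704 F [ 0.79 -0.63 -0.47] M [-0.004  0.034 -0.048] w 0.113 g 60.5 q6 -1.814
 d [-0.0016  0.0003  0.0013] rot [ 0.    -0.    -0.009]
clock: 7.75
tool_pos: [0.56, 0.2184, 0.1595]
tool_rot: [0.0, -0.233, 0.972, 0.0]
contact_force: [0.9, 0.3, -1.8]
grip_width: 0.11
grip_force: 60.5
t 7.75 p [0.56   0.2184 0.1595] yaw -2.6705 F [ 0.94  0.32 -1.76] M [ 0.08  -0.176 -0.026] w 0.11 g 60.5 q6 -1.814
 d [-0.0022  0.0003  0.0015] rot [-0.     0.001 -0.009]
clock: 7.95
tool_pos: [0.5596, 0.2182, 0.1596]
tool_rot: [0.001, -0.233, 0.972, 0.0]
contact_force: [2.1, 1.2, -2.6]
grip_width: 0.111
grip_force: 60.3
t 7.95 p [0.5596 0.2182 0.1596] yaw -2.6704 F [ 2.11  1.23 -2.61] M [ 0.339 -0.584  0.052] w 0.111 g 60.3 q6 -1.814
 d [-0.0026  0.0003  0.0016] rot [-0.     0.002 -0.009]
clock: 8.15
tool_pos: [0.5593, 0.2181, 0.1597]
tool_rot: [0.002, -0.233, 0.972, 0.0]
contact_force: [4.7, 1.9, -3.8]
grip_width: 0.109
grip_force: 60.0
t 8.15 p [0.5593 0.2181 0.1597] yaw -2.6705 F [ 4.67  1.91 -3.83] M [ 0.635 -1.073 -0.069] w 0.109 g 60.0 q6 -1.815
 d [-0.003   0.0003  0.0017] rot [-0.     0.004 -0.009]
```

```bash

python3 -m pendant '[{"xyz":[-0.08, 0, 0], "finger_gap":0}, {"xyz":[-0.06, 0, 0], "finger_gap":0}, {"finger_gap":0}]'; python3 d.py 0.5618 0.2197 0.158 3.622
python3 -m pendant '[{"xyz":[-0.02, 0, 0], "finger_gap":0}, {"finger_gap":0}]'; python3 d.py 0.5618 0.2197 0.158 3.622
python3 -m pendant '[{"xyz":[-0.02, 0, 0], "finger_gap":0}, {"finger_gap":0}]'; python3 d.py 0.5618 0.2197 0.158 3.622
python3 -m pendant '[{"xyz":[-0.02, 0, 0], "finger_gap":0}, {"finger_gap":0}]'; python3 d.py 0.5618 0.2197 0.158 3.622
python3 -m pendant '[{"xyz":[-0.02, 0, 0], "finger_gap":0}, {"finger_gap":0}]'; python3 d.py 0.5618 0.2197 0.158 3.622
```

```text
clock: 8.45
tool_pos: [0.5639, 0.2205, 0.1591]
tool_rot: [-0.001, -0.233, 0.972, -0.0]
contact_force: [0.7, 0.3, -1.9]
grip_width: 0.109
grip_force: 60.2
t 8.45 p [0.5639 0.2205 0.1591] yaw -2.6702 F [ 0.68  0.35 -1.92] M [ 0.001  0.051 -0.004] w 0.109 g 60.2 q6 -1.812
 d [0.0022 0.0003 0.0011] rot [ 0.    -0.002 -0.009]
clock: 8.65
tool_pos: [0.5648, 0.221, 0.1591]
tool_rot: [-0.0, -0.233, 0.972, -0.0]
contact_force: [0.1, 0.9, -0.8]
grip_width: 0.109
grip_force: 60.2
t 8.65 p [0.5648 0.221  0.1591] yaw -2.6703 F [ 0.09  0.93 -0.76] M [-0.045 -0.03  -0.056] w 0.109 g 60.2 q6 -1.812
 d [0.0033 0.0002 0.0011] rot [ 0.    -0.001 -0.009]
clock: 8.85
tool_pos: [0.566, 0.2215, 0.1593]
tool_rot: [-0.0, -0.233, 0.972, -0.0]
contact_force: [-0.1, -0.5, -1.0]
grip_width: 0.106
grip_force: 60.2
t 8.85 p [0.566  0.2215 0.1593] yaw -2.6704 F [-0.08 -0.54 -1.  ] M [-0.006 -0.017  0.002] w 0.106 g 60.2 q6 -1.811
 d [0.0045 0.0003 0.0013] rot [-0.    -0.    -0.009]
clock: 9.05
tool_pos: [0.5666, 0.2218, 0.1592]
tool_rot: [-0.0, -0.233, 0.972, -0.0]
contact_force: [0.3, -0.1, 0.0]
grip_width: 0.11
grip_force: 60.3
t 9.05 p [0.5666 0.2218 0.1592] yaw -2.6704 F [ 0.29 -0.14  0.03] M [-0.144  0.167  0.017] w 0.11 g 60.3 q6 -1.811
 d [0.0052 0.0003 0.0012] rot [ 0.    -0.001 -0.009]
clock: 9.25
tool_pos: [0.5669, 0.2221, 0.159]
tool_rot: [-0.001, -0.233, 0.972, -0.0]
contact_force: [-2.5, -2.1, 0.3]
grip_width: 0.106
grip_force: 60.5
t 9.25 p [0.5669 0.2221 0.159 ] yaw -2.6703 F [-2.55 -2.11  0.32] M [-0.257  0.584 -0.017] w 0.106 g 60.5 q6 -1.81
 d [0.0057 0.0002 0.001 ] rot [ 0.    -0.002 -0.009]
```

Converted, 0.0047 m is 0.094, 0.004 m is 0.08.

```bash

python3 -m pendant '[{"xyz":[0.094, 0, 0], "finger_gap":0}, {"xyz":[0, 0.08, 0], "finger_gap":0}, {"xyz":[0, 0.02, 0], "finger_gap":0}, {"finger_gap":0}]'; python3 d.py 0.5632 0.2204 0.158 3.622
python3 -m pendant '[{"xyz":[0, 0.02, 0], "finger_gap":0}, {"finger_gap":0}]'; python3 d.py 0.5632 0.2204 0.158 3.622
python3 -m pendant '[{"xyz":[0, 0.02, 0], "finger_gap":0}, {"finger_gap":0}]'; python3 d.py 0.5632 0.2204 0.158 3.622
python3 -m pendant '[{"xyz":[0, 0.02, 0], "finger_gap":0}, {"finger_gap":0}]'; python3 d.py 0.5632 0.2204 0.158 3.622
python3 -m pendant '[{"xyz":[0, 0.02, 0], "finger_gap":0}, {"finger_gap":0}]'; python3 d.py 0.5632 0.2204 0.158 3.622
```

```text
clock: 9.65
tool_pos: [0.5615, 0.2252, 0.1595]
tool_rot: [0.001, -0.234, 0.972, 0.0]
contact_force: [0.1, 0.9, -1.2]
grip_width: 0.106
grip_force: 60.4
t 9.65 p [0.5615 0.2252 0.1595] yaw -2.67 F [ 0.1   0.88 -1.2 ] M [0.004 0.012 0.036] w 0.106 g 60.4 q6 -1.804
 d [ 0.0006 -0.005   0.0015] rot [-0.     0.001 -0.009]
clock: 9.85
tool_pos: [0.5609, 0.2258, 0.1594]
tool_rot: [0.0, -0.233, 0.972, 0.0]
contact_force: [-0.6, -0.2, -0.9]
grip_width: 0.109
grip_force: 60.4
t 9.85 p [0.5609 0.2258 0.1594] yaw -2.6703 F [-0.62 -0.19 -0.86] M [ 0.001  0.002 -0.006] w 0.109 g 60.4 q6 -1.803
 d [ 0.0004 -0.0058  0.0014] rot [-0.     0.    -0.009]
clock: 10.05
tool_pos: [0.5604, 0.2266, 0.1593]
tool_rot: [0.0, -0.233, 0.972, 0.0]
contact_force: [0.6, -0.0, -0.0]
grip_width: 0.11
grip_force: 60.4
t 10.05 p [0.5604 0.2266 0.1593] yaw -2.6703 F [ 0.6  -0.03 -0.04] M [0.041 0.065 0.024] w 0.11 g 60.4 q6 -1.801
 d [ 0.0003 -0.0068  0.0013] rot [ 0.     0.    -0.009]
clock: 10.25
tool_pos: [0.5599, 0.2275, 0.1593]
tool_rot: [-0.0, -0.233, 0.972, 0.0]
contact_force: [-0.1, 0.5, -0.5]
grip_width: 0.109
grip_force: 60.4
t 10.25 p [0.5599 0.2275 0.1593] yaw -2.6703 F [-0.13  0.45 -0.49] M [-0.012 -0.045  0.02 ] w 0.109 g 60.4 q6 -1.799
 d [ 0.0003 -0.0079  0.0013] rot [ 0.    -0.    -0.009]
clock: 10.45
tool_pos: [0.5594, 0.2282, 0.1593]
tool_rot: [-0.0, -0.233, 0.972, -0.0]
contact_force: [0.3, -1.2, -1.5]
grip_width: 0.104
grip_force: 60.3
t 10.45 p [0.5594 0.2282 0.1593] yaw -2.6704 F [ 0.28 -1.16 -1.5 ] M [-0.137  0.023  0.03 ] w 0.104 g 60.3 q6 -1.798
 d [ 0.0002 -0.0087  0.0013] rot [-0.    -0.    -0.009]
```

Converted, -0.006 m is -0.12.

```bash

python3 -m pendant '[{"xyz":[0, -0.12, 0], "finger_gap":0}, {"xyz":[0, -0.12, 0], "finger_gap":0}, {"finger_gap":0}]'; python3 d.py 0.5632 0.2204 0.158 3.622
python3 -m pendant '[{"xyz":[0, -0.02, 0], "finger_gap":0}, {"finger_gap":0}]'; python3 d.py 0.5632 0.2204 0.158 3.622
python3 -m pendant '[{"xyz":[0, -0.02, 0], "finger_gap":0}, {"finger_gap":0}]'; python3 d.py 0.5632 0.2204 0.158 3.622
python3 -m pendant '[{"xyz":[0, -0.02, 0], "finger_gap":0}, {"finger_gap":0}]'; python3 d.py 0.5632 0.2204 0.158 3.622
python3 -m pendant '[{"xyz":[0, -0.02, 0], "finger_gap":0}, {"finger_gap":0}]'; python3 d.py 0.5632 0.2204 0.158 3.622
```

```text
clock: 10.75
tool_pos: [0.5655, 0.2167, 0.1593]
tool_rot: [0.0, -0.233, 0.973, -0.0]
contact_force: [-0.5, -0.1, -0.1]
grip_width: 0.107
grip_force: 60.3
t 10.75 p [0.5655 0.2167 0.1593] yaw -2.6715 F [-0.45 -0.08 -0.12] M [ 0.015 -0.028  0.01 ] w 0.107 g 60.3 q6 -1.818
 d [0.0004 0.0044 0.0013] rot [-0.    0.   -0.01]
clock: 10.95
tool_pos: [0.5654, 0.2165, 0.1593]
tool_rot: [-0.0, -0.233, 0.972, 0.0]
contact_force: [-0.6, -0.4, -1.7]
grip_width: 0.1
grip_force: 60.3
t 10.95 p [0.5654 0.2165 0.1593] yaw -2.6707 F [-0.58 -0.38 -1.72] M [ 0.02  -0.001  0.045] w 0.1 g 60.3 q6 -1.819
 d [0.0002 0.0044 0.0013] rot [ 0.   -0.   -0.01]
clock: 11.15
tool_pos: [0.5658, 0.2158, 0.1593]
tool_rot: [0.0, -0.233, 0.972, -0.0]
contact_force: [0.2, -0.0, -1.1]
grip_width: 0.108
grip_force: 60.3
t 11.15 p [0.5658 0.2158 0.1593] yaw -2.6703 F [ 0.23 -0.04 -1.12] M [-0.04  -0.047 -0.009] w 0.108 g 60.3 q6 -1.82
 d [0.0003 0.0053 0.0013] rot [-0.     0.    -0.009]
clock: 11.35
tool_pos: [0.566, 0.2152, 0.1592]
tool_rot: [-0.0, -0.233, 0.972, 0.0]
contact_force: [-0.2, 0.5, -0.6]
grip_width: 0.109
grip_force: 60.4
t 11.35 p [0.566  0.2152 0.1592] yaw -2.6704 F [-0.21  0.5  -0.57] M [0.154 0.137 0.015] w 0.109 g 60.4 q6 -1.822
 d [0.0001 0.0059 0.0012] rot [ 0.001 -0.    -0.009]
clock: 11.55
tool_pos: [0.5662, 0.2147, 0.1592]
tool_rot: [-0.0, -0.233, 0.972, 0.001]
contact_force: [-2.4, 2.5, -0.4]
grip_width: 0.103
grip_force: 60.4
t 11.55 p [0.5662 0.2147 0.1592] yaw -2.6704 F [-2.42  2.49 -0.37] M [ 0.631  0.399 -0.003] w 0.103 g 60.4 q6 -1.824
 d [0.0001 0.0064 0.0012] rot [ 0.002 -0.    -0.009]
```

The manual's scale: shifts go in shares of 50 mm and turns go in shares of pi rad. Converting my numbers, 0.0084 m is 0.168.

```bash

python3 -m pendant '[{"xyz":[0, 0.168, 0], "finger_gap":0}, {"finger_gap":0}, {"finger_gap":0}]'; python3 d.py 0.5625 0.2217 0.155 3.622
python3 -m pendant '[{"xyz":[0, 0, 0.04], "finger_gap":0}, {"xyz":[0, 0, 0.02], "finger_gap":0}, {"finger_gap":0}]'; python3 d.py 0.5625 0.2217 0.155 3.622
python3 -m pendant '[{"xyz":[0, 0, 0.02], "finger_gap":0}, {"finger_gap":0}]'; python3 d.py 0.5625 0.2217 0.155 3.622
python3 -m pendant '[{"xyz":[0, 0, 0.02], "finger_gap":0}, {"finger_gap":0}]'; python3 d.py 0.5625 0.2217 0.155 3.622
```

```text
clock: 11.85
tool_pos: [0.5631, 0.2215, 0.1594]
tool_rot: [0.0, -0.234, 0.972, -0.0]
contact_force: [1.2, 0.4, -0.6]
grip_width: 0.111
grip_force: 60.3
t 11.85 p [0.5631 0.2215 0.1594] yaw -2.6698 F [ 1.21  0.41 -0.6 ] M [ 0.012 -0.052  0.03 ] w 0.111 g 60.3 q6 -1.81
 d [0.0004 0.0005 0.0044] rot [-0.001  0.    -0.009]
clock: 12.15
tool_pos: [0.5628, 0.2213, 0.1559]
tool_rot: [-0.0, -0.233, 0.972, -0.0]
contact_force: [0.2, -0.7, -1.2]
grip_width: 0.104
grip_force: 60.4
t 12.15 p [0.5628 0.2213 0.1559] yaw -2.6706 F [ 0.2  -0.74 -1.21] M [ 0.015  0.009 -0.017] w 0.104 g 60.4 q6 -1.81
 d [0.0001 0.0005 0.0009] rot [-0.    -0.001 -0.009]
clock: 12.35
tool_pos: [0.5629, 0.2214, 0.1551]
tool_rot: [-0.0, -0.233, 0.972, -0.0]
contact_force: [0.5, -0.2, -0.7]
grip_width: 0.111
grip_force: 60.4
t 12.35 p [0.5629 0.2214 0.1551] yaw -2.6705 F [ 0.46 -0.17 -0.74] M [-0.02  -0.053 -0.032] w 0.111 g 60.4 q6 -1.81
 d [0.0002 0.0004 0.0001] rot [ 0.    -0.    -0.009]
clock: 12.55
tool_pos: [0.5628, 0.2215, 0.1541]
tool_rot: [-0.0, -0.233, 0.972, -0.0]
contact_force: [0.6, -0.3, -1.1]
grip_width: 0.107
grip_force: 60.4
t 12.55 p [0.5628 0.2215 0.1541] yaw -2.6704 F [ 0.57 -0.28 -1.1 ] M [-0.007 -0.026 -0.036] w 0.107 g 60.4 q6 -1.81
 d [ 0.0002  0.0003 -0.0009] rot [ 0.    -0.    -0.009]
```

Converted, 0.001 m is 0.02.

```bash

for i in 1; do python3 -m pendant '[{"xyz":[0, 0, 0.02], "finger_gap":0}, {"finger_gap":0}]'; done >/dev/null; python3 d.py 0.5625 0.2217 0.153 3.622
python3 -m pendant '[{"xyz":[0, 0, 0.02], "finger_gap":0}, {"finger_gap":0}]'>/dev/null; python3 d.py 0.5625 0.2217 0.153 3.622
python3 -m pendant '[{"xyz":[0, 0, 0.02], "finger_gap":0}, {"finger_gap":0}]'>/dev/null; python3 d.py 0.5625 0.2217 0.153 3.622
```

```text
t 12.75 p [0.5628 0.2215 0.1531] yaw -2.6704 F [ 0.43 -0.01 -1.3 ] M [ 0.026 -0.034 -0.041] w 0.106 g 60.4 q6 -1.81
 d [0.0002 0.0003 0.0001] rot [ 0.    -0.    -0.009]
t 12.95 p [0.5628 0.2215 0.1521] yaw -2.6704 F [-0.64  0.36 -1.05] M [ 0.015  0.039 -0.006] w 0.109 g 60.4 q6 -1.81
 d [ 0.0002  0.0003 -0.0009] rot [ 0.    -0.    -0.009]
t 13.15 p [0.5628 0.2215 0.1511] yaw -2.6704 F [-0.28 -0.88 -1.09] M [ 0.037  0.022 -0.019] w 0.107 g 60.3 q6 -1.81
 d [ 0.0002  0.0003 -0.0019] rot [ 0.    -0.    -0.009]
```

Converted, 0.001 m is 0.02.

```bash

python3 -m pendant '[{"xyz":[0, 0, 0.02], "finger_gap":0}, {"finger_gap":0}]'>/dev/null; python3 d.py 0.5625 0.2217 0.153 3.622
python3 -m pendant '[{"xyz":[0, 0, 0.02], "finger_gap":0}, {"finger_gap":0}]'>/dev/null; python3 d.py 0.5625 0.2217 0.153 3.622
python3 -m pendant '[{"xyz":[0, 0, 0.02], "finger_gap":0}, {"finger_gap":0}]'>/dev/null; python3 d.py 0.5625 0.2217 0.153 3.622
```

```text
t 13.35 p [0.5628 0.2215 0.1501] yaw -2.6704 F [-0.   0.4 -0.6] M [ 0.006  0.047 -0.019] w 0.106 g 60.3 q6 -1.81
 d [ 0.0002  0.0003 -0.0029] rot [ 0.    -0.    -0.009]
t 13.55 p [0.5628 0.2215 0.1491] yaw -2.6704 F [-0.17 -0.23 -0.91] M [ 0.044  0.019 -0.001] w 0.11 g 60.3 q6 -1.81
 d [ 0.0002  0.0003 -0.0039] rot [ 0.    -0.    -0.009]
t 13.75 p [0.5628 0.2215 0.1481] yaw -2.6704 F [ 0.07 -0.77 -0.86] M [0.045 0.005 0.027] w 0.108 g 60.3 q6 -1.81
 d [ 0.0002  0.0003 -0.0049] rot [ 0.    -0.    -0.009]
```

Converted, 0.001 m is 0.02.

```bash

python3 -m pendant '[{"xyz":[0, 0, 0.02], "finger_gap":0}, {"finger_gap":0}]'>/dev/null; python3 d.py 0.5625 0.2217 0.137 3.622
python3 -m pendant '[{"xyz":[0, 0, 0.02], "finger_gap":0}, {"finger_gap":0}]'>/dev/null; python3 d.py 0.5625 0.2217 0.137 3.622
python3 -m pendant '[{"xyz":[0, 0, 0.02], "finger_gap":0}, {"finger_gap":0}]'>/dev/null; python3 d.py 0.5625 0.2217 0.137 3.622
python3 - <<'E'
from h import *
from station import r
f=r.grab_frame("scene");np.savez("/tmp/s2.npz",**f);cv2.imwrite("pics/ins.png",cv2.resize(f["image"][200:330,330:460],(600,600),interpolation=2)[:,:,::-1])
E
```

```text
t 13.95 p [0.5628 0.2215 0.1471] yaw -2.6704 F [-0.14 -0.15 -0.8 ] M [ 0.014 -0.011 -0.075] w 0.108 g 60.3 q6 -1.81
 d [0.0002 0.0003 0.0101] rot [ 0.    -0.    -0.009]
t 14.15 p [0.5628 0.2215 0.1461] yaw -2.6704 F [-0.25 -0.45 -0.87] M [-0.026  0.067 -0.06 ] w 0.105 g 60.4 q6 -1.81
 d [0.0002 0.0003 0.0091] rot [ 0.    -0.    -0.009]
t 14.35 p [0.5628 0.2215 0.1451] yaw -2.6704 F [-0.23 -0.11 -0.24] M [ 0.015 -0.006  0.017] w 0.107 g 60.3 q6 -1.81
 d [0.0002 0.0003 0.0081] rot [ 0.    -0.    -0.009]
```

View pics/ins.png

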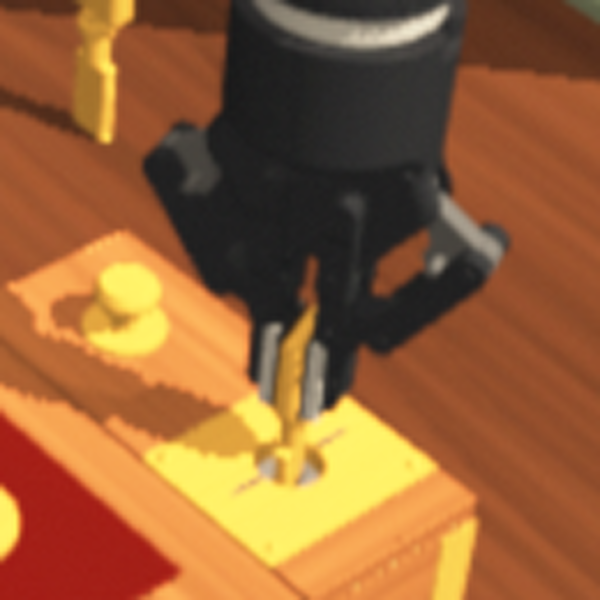

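The key is in the hole at about (290,460) in the crop, and its shank is already near the mouth. There is no resistance 9 mm past the rotor face, so the slot was at about this angle. I'll carry on down until it seats.

Converted, 0.002 m is 0.04.

```bash

python3 -m pendant '[{"xyz":[0, 0, 0.04], "finger_gap":0}, {"xyz":[0, 0, 0.04], "finger_gap":0}, {"finger_gap":0}]'>/dev/null; python3 d.py 0.5625 0.2217 0.137 3.622
python3 -m pendant '[{"xyz":[0, 0, 0.02], "finger_gap":0}, {"xyz":[0, 0, 0.02], "finger_gap":0}, {"finger_gap":0}]'>/dev/null; python3 d.py 0.5625 0.2217 0.137 3.622
python3 -m pendant '[{"xyz":[0, 0, 0.02], "finger_gap":0}, {"finger_gap":0}]'>/dev/null; python3 d.py 0.5625 0.2217 0.137 3.622
python3 -m pendant '[{"xyz":[0, 0, 0.02], "finger_gap":0}, {"finger_gap":0}]'>/dev/null; python3 d.py 0.5625 0.2217 0.137 3.622
python3 -m pendant '[{"xyz":[0, 0, 0.02], "finger_gap":0}, {"finger_gap":0}]'>/dev/null; python3 d.py 0.5625 0.2217 0.137 3.622
```

```text
t 14.7 p [0.5626 0.2215 0.1408] yaw -2.6704 F [-1.17 -0.04 -1.29] M [ 0.013 -0.018 -0.002] w 0.11 g 60.3 q6 -1.81
 d [-0.      0.0003  0.0038] rot [ 0.    -0.001 -0.009]
t 15.0 p [0.5628 0.2215 0.1391] yaw -2.6704 F [ 0.61 -0.61 -1.69] M [-0.044  0.016 -0.014] w 0.106 g 60.3 q6 -1.81
 d [0.0002 0.0003 0.0021] rot [ 0.    -0.    -0.009]
t 15.2 p [0.5628 0.2215 0.1382] yaw -2.6704 F [ 0.11  0.13 -1.4 ] M [-0.044 -0.028  0.002] w 0.11 g 60.3 q6 -1.81
 d [0.0002 0.0003 0.0012] rot [ 0.    -0.    -0.009]
t 15.4 p [0.563  0.2216 0.1374] yaw -2.6704 F [ 0.14  0.83 -0.86] M [-0.016  0.026  0.004] w 0.105 g 60.5 q6 -1.81
 d [0.0004 0.0004 0.0004] rot [-0.     0.    -0.009]
t 15.6 p [0.5632 0.2216 0.1373] yaw -2.6704 F [-0.88 -0.64  4.4 ] M [-0.076  0.367  0.001] w 0.108 g 61.3 q6 -1.81
 d [0.0006 0.0004 0.0003] rot [-0.     0.001 -0.009]
```

Converted, -0.0008 m is -0.016, 0.1 rad / 3.1416 = 0.0318.

```bash

python3 -m pendant '[{"xyz":[0, 0, -0.016], "finger_gap":0}, {"rot":[0, 0, 0.0159], "finger_gap":0}, {"rot":[0, 0, 0.0318], "finger_gap":0}, {"rot":[0, 0, 0.0318], "finger_gap":0}, {"rot":[0, 0, 0.0318], "finger_gap":0}]'>/dev/null; python3 d.py 0.5625 0.2217 0.137 2.125
python3 -m pendant '[{"rot":[0, 0, 0.0318], "finger_gap":0}, {"rot":[0, 0, 0.0318], "finger_gap":0}, {"rot":[0, 0, 0.0318], "finger_gap":0}, {"rot":[0, 0, 0.0318], "finger_gap":0}, {"finger_gap":0}]'>/dev/null; python3 d.py 0.5625 0.2217 0.137 2.125
```

```text
t 16.1 p [0.5634 0.2217 0.1373] yaw -3.024 F [-0.24  0.17  1.94] M [-0.032 -0.015  0.116] w 0.108 g 60.8 q6 -1.456
 d [0.0009 0.0001 0.0003] rot [1.000e-03 1.000e-03 1.134e+00]
t 16.6 p [0.5634 0.2213 0.1374] yaw 2.8631 F [-0.2  -0.54  2.28] M [-0.158 -0.059  0.017] w 0.105 g 60.8 q6 -1.06
 d [0.001  0.0002 0.0004] rot [0.    0.001 0.738]
```

Converted, 0.1 rad / 3.1416 = 0.0318.

```bash

python3 -m pendant '[{"rot":[0, 0, 0.0318], "finger_gap":0}, {"rot":[0, 0, 0.0318], "finger_gap":0}, {"rot":[0, 0, 0.0318], "finger_gap":0}, {"rot":[0, 0, 0.0318], "finger_gap":0}, {"rot":[0, 0, 0.0318], "finger_gap":0}]'>/dev/null; python3 d.py 0.5625 0.2217 0.137 2.125
python3 -m pendant '[{"rot":[0, 0, 0.0318], "finger_gap":0}, {"rot":[0, 0, 0.0159], "finger_gap":0}, {"rot":[0, 0, 0.0127], "finger_gap":0}, {"finger_gap":0}]'>/dev/null; python3 d.py 0.5625 0.2217 0.137 2.125
python3 -m pendant '[{"rot":[0, 0, 0.0127], "finger_gap":0}, {"finger_gap":0}]'>/dev/null; python3 d.py 0.5625 0.2217 0.137 2.125
```

```text
t 17.1 p [0.5633 0.2208 0.1373] yaw 2.3615 F [-0.15 -1.67  2.76] M [-0.461  0.036  0.186] w 0.112 g 60.9 q6 -0.559
 d [0.0012 0.0001 0.0003] rot [-0.     0.002  0.237]
t 17.5 p [0.5632 0.2207 0.1374] yaw 2.1749 F [-0.04 -3.49  3.33] M [-0.709  0.046  0.074] w 0.108 g 61.0 q6 -0.372
 d [0.0012 0.     0.0004] rot [-0.001  0.002  0.05 ]
t 17.7 p [0.5631 0.2207 0.1373] yaw 2.1348 F [-0.45 -4.34  3.69] M [-0.871  0.1    0.058] w 0.11 g 61.0 q6 -0.332
 d [0.0012 0.     0.0003] rot [-0.001  0.002  0.01 ]
```

Converted, -0.0009 m is -0.018, -0.0005 m is -0.01, 0.04 rad / 3.1416 = 0.0127.

```bash

python3 -m pendant '[{"rot":[0, 0, 0.0127], "xyz":[-0.018, -0.01, 0], "finger_gap":0}, {"finger_gap":0}]'>/dev/null; python3 d.py 0.5625 0.2217 0.137 2.125
python3 -m pendant '[{"rot":[0, 0, 0.0127], "finger_gap":0}, {"finger_gap":0}]'>/dev/null; python3 d.py 0.5625 0.2217 0.137 2.125
python3 -m pendant '[{"rot":[0, 0, 0.0127], "finger_gap":0}, {"finger_gap":0}]'>/dev/null; python3 d.py 0.5625 0.2217 0.137 2.125
```

```text
t 17.9 p [0.5631 0.2205 0.1373] yaw 2.0947 F [-1.31 -1.94  3.41] M [-0.431  0.106  0.095] w 0.11 g 61.1 q6 -0.294
 d [0.0014 0.0001 0.0003] rot [ 0.    0.   -0.03]
t 18.1 p [0.5631 0.2204 0.1373] yaw 2.0548 F [-1.21 -3.32  4.14] M [-0.508  0.121  0.03 ] w 0.112 g 61.1 q6 -0.254
 d [0.0014 0.     0.0003] rot [ 0.    0.   -0.07]
t 18.3 p [0.5631 0.2204 0.1373] yaw 2.0148 F [-1.26 -3.56  3.8 ] M [-0.536  0.168  0.116] w 0.109 g 61.1 q6 -0.214
 d [0.0014 0.     0.0003] rot [ 0.    0.   -0.11]
```

Converted, 0.04 rad / 3.1416 = 0.0127.

```bash

python3 -m pendant '[{"rot":[0, 0, 0.0127], "finger_gap":0}, {"finger_gap":0}]'>/dev/null; python3 d.py 0.5625 0.2217 0.137 2.125
python3 -m pendant '[{"rot":[0, 0, 0.0127], "finger_gap":0}, {"finger_gap":0}]'>/dev/null; python3 d.py 0.5625 0.2217 0.137 2.125
python3 -m pendant '[{"rot":[0, 0, 0.0127], "finger_gap":0}, {"finger_gap":0}]'>/dev/null; python3 d.py 0.5625 0.2217 0.137 2.125
```

```text
t 18.5 p [0.563  0.2204 0.1373] yaw 1.9752 F [-0.61 -2.68  4.17] M [-0.617  0.201  0.248] w 0.107 g 61.2 q6 -0.174
 d [0.0014 0.     0.0003] rot [ 0.    0.   -0.15]
t 18.7 p [0.563  0.2203 0.1373] yaw 1.936 F [-0.41 -3.23  4.98] M [-0.69   0.28   0.534] w 0.107 g 61.8 q6 -0.135
 d [0.0015 0.     0.0003] rot [-0.     0.001 -0.189]
t 18.9 p [0.5629 0.2205 0.1373] yaw 1.8966 F [-1.65 -4.06  5.48] M [-0.562  0.29   0.748] w 0.11 g 62.5 q6 -0.095
 d [0.0013 0.     0.0003] rot [-0.     0.    -0.228]
```

Converted, -0.06 rad / 3.1416 = -0.0191.

```bash

python3 -m pendant '[{"rot":[0, 0, -0.0191], "finger_gap":0}, {"finger_gap":0}]' 20 >/dev/null; python3 d.py 0.5625 0.2217 0.137 2.0
python3 -m pendant '[{"finger_gap":0.1}, {"finger_gap":0.25}, {"finger_gap":0.4}, {"finger_gap":0.4}]'; 
python3 -m pendant '[{"xyz":[0, 0, -0.1], "finger_gap":0.4}, {"xyz":[0, 0, -0.4], "finger_gap":0.4}, {"xyz":[0, 0, -0.8], "finger_gap":0.4}, {"xyz":[0, 0, -0.8], "finger_gap":0.4}, {"finger_gap":0.4}]'
python3 d.py 0.5725 0.1261 0.18 2.0
python3 - <<'E'
from h import *
from station import r
f=r.grab_frame("scene");np.savez("/tmp/s3.npz",**f)
g=r.grab_frame("top");np.savez("/tmp/t3.npz",**g)
cv2.imwrite("pics/rel.png",np.hstack([cv2.resize(f["image"][220:340,330:450],(400,400),interpolation=2),cv2.resize(g["image"][200:290,200:290],(400,400),interpolation=2)])[:,:,::-1])
E
```

```text
t 19.1 p [0.563  0.2205 0.1373] yaw 1.9566 F [-1.78 -2.87  4.84] M [-0.553  0.278  0.32 ] w 0.11 g 61.4 q6 -0.155
 d [0.0013 0.     0.0003] rot [ 0.     0.    -0.043]
clock: 19.5
tool_pos: [0.5625, 0.2209, 0.1363]
tool_rot: [-0.001, 0.56, 0.829, 0.0]
contact_force: [-0.8, 0.5, 0.3]
grip_width: 0.396
grip_force: 0.0
clock: 20.0
tool_pos: [0.5673, 0.2218, 0.2504]
tool_rot: [0.005, 0.56, 0.829, 0.006]
contact_force: [0.5, 0.4, -0.2]
grip_width: 0.402
grip_force: 0.0
t 20.0 p [0.5673 0.2218 0.2504] yaw 1.9531 F [ 0.51  0.38 -0.18] M [-0.009  0.062 -0.021] w 0.402 g 0.0 q6 -0.152
 d [-0.0906 -0.0319  0.0701] rot [ 0.015  0.002 -0.047]
```

View pics/rel.png

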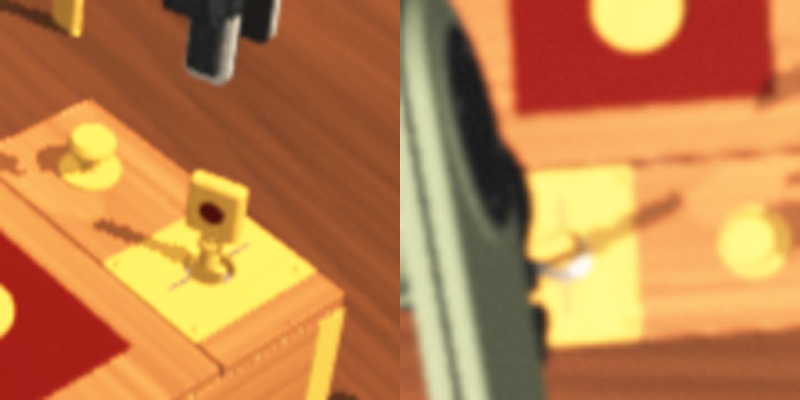

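The key stands upright and turned in the lock, with its bow at (215,205) in the crop. I'll check it in depth, then go to the plunger with the fingers shut.

Converted, -0.0454 m is -0.908, 0.04 m is 0.8.

```bash
python3 - <<'E'
from h import *
f=load("s3");P=cloud(f);hsv=cv2.cvtColor(f["image"],cv2.COLOR_RGB2HSV)
m=(abs(P[...,0]-.563)<.03)&(abs(P[...,1]-.221)<.03)&(P[...,2]>.14)&(P[...,2]<.19)&(f["range_z"]>0)
q=P[m];c=q.mean(0);w,v=np.linalg.eigh(np.cov((q-c).T));print(len(q),c,q.max(0),"bow x dir",v[:2,1],v[:2,2],"ang",cv2.fitLine(q[:,:2].astype('f4'),cv2.DIST_L2,0,.01,.01).ravel())
E
python3 -m pendant '[{"xyz":[-0.908, -0.324, 0], "finger_gap":0}, {"xyz":[-0.908, -0.324, 0], "finger_gap":0}, {"xyz":[0, 0, 0.8], "finger_gap":0}, {"xyz":[0, 0, 0.6], "finger_gap":0}, {"finger_gap":0}]' 
python3 d.py 0.5715 0.1265 0.141 1.957
```

```text
304 [0.56596515 0.22300449 0.15851136] [0.57423471 0.23575015 0.17292001] bow x dir [-0.47430935  0.86361719] [-0.00735496 -0.19797005] ang [ 0.46096784 -0.88741684  0.5659652   0.22300449]
clock: 20.6
tool_pos: [0.5612, 0.1233, 0.1648]
tool_rot: [-0.006, 0.56, 0.828, -0.005]
contact_force: [-1.1, 0.2, -1.2]
grip_width: -0.002
grip_force: 0.0
t 20.6 p [0.5612 0.1233 0.1648] yaw 1.9517 F [-1.14  0.21 -1.18] M [ 0.018 -0.002  0.045] w -0.002 g 0.0 q6 -0.316
 d [-0.0009  0.0111  0.0236] rot [-0.014 -0.005 -0.005]
```

```bash

python3 -m pendant '[{"finger_gap":0}, {"finger_gap":0}]' >/dev/null
python3 d.py 0.5715 0.1265 0.141 1.957
```

```text
t 20.8 p [0.5677 0.1246 0.1735] yaw 1.9534 F [-0.41  1.11 -0.23] M [ 0.021  0.018 -0.012] w -0.001 g 0.0 q6 -0.316
 d [0.0004 0.0041 0.0325] rot [ 0.002  0.001 -0.004]
```

Converted, 0.015 m is 0.3, 0.01 m is 0.2.

```bash

python3 -m pendant '[{"xyz":[0.008, 0.082, 0.3], "finger_gap":0}, {"xyz":[0, 0, 0.2], "finger_gap":0}, {"xyz":[0, 0, 0.1], "finger_gap":0}, {"finger_gap":0}]' >/dev/null
python3 d.py 0.5715 0.1265 0.131 1.957
python3 -m pendant '[{"xyz":[0, 0, 0.06], "finger_gap":0}, {"xyz":[0, 0, 0.04], "finger_gap":0}, {"finger_gap":0}]' >/dev/null
python3 d.py 0.5715 0.1265 0.131 1.957
python3 -m pendant '[{"xyz":[0, 0, 0.04], "finger_gap":0}, {"finger_gap":0}]' >/dev/null
python3 d.py 0.5715 0.1265 0.131 1.957
```

```text
t 21.2 p [0.5693 0.1261 0.1405] yaw 1.9531 F [-0.28 -1.29  0.28] M [ 0.065  0.053 -0.01 ] w 0.002 g 0.0 q6 -0.313
 d [-0.0005  0.0022  0.0095] rot [-0.003 -0.001 -0.004]
t 21.5 p [0.5708 0.1262 0.1379] yaw 1.9528 F [-1.27 -0.25  3.67] M [-0.011  0.211 -0.02 ] w -0.001 g 1.5 q6 -0.313
 d [0.0001 0.0008 0.0069] rot [ 0.001  0.    -0.004]
t 21.7 p [0.5708 0.1261 0.1361] yaw 1.9528 F [-2.2   0.05  4.17] M [0.037 0.335 0.062] w -0.003 g 2.5 q6 -0.313
 d [0.0001 0.0008 0.0051] rot [ 0.001  0.    -0.004]
```

Contact shows the spring force. I'll press on to the stop.

Converted, 0.002 m is 0.04.

```bash

python3 -m pendant '[{"xyz":[0, 0, 0.04], "finger_gap":0}, {"xyz":[0, 0, 0.04], "finger_gap":0}, {"finger_gap":0}]' >/dev/null
python3 d.py 0.5715 0.1265 0.131 1.957
python3 -m pendant '[{"xyz":[0, 0, 0.02], "finger_gap":0}, {"xyz":[0, 0, 0.02], "finger_gap":0}, {"finger_gap":0}]' >/dev/null
python3 d.py 0.5715 0.1265 0.131 1.957
python3 -m pendant '[{"xyz":[0, 0, 0.02], "finger_gap":0}, {"xyz":[0, 0, 0.02], "finger_gap":0}, {"finger_gap":0}]' >/dev/null
python3 d.py 0.5715 0.1265 0.131 1.957
python3 -m pendant '[{"xyz":[0, 0, 0.02], "finger_gap":0}, {"finger_gap":0}]' >/dev/null
python3 d.py 0.5715 0.1265 0.131 1.957
```

```text
t 22.0 p [0.5708 0.1261 0.132 ] yaw 1.9528 F [-1.33  0.2   6.8 ] M [ 0.058  0.265 -0.005] w -0.005 g 3.5 q6 -0.313
 d [0.0001 0.0008 0.001 ] rot [ 0.001  0.    -0.004]
t 22.3 p [0.5709 0.1262 0.1311] yaw 1.9529 F [-5.24 -0.04 10.14] M [-0.029  0.688  0.015] w -0.001 g 5.0 q6 -0.313
 d [0.0001 0.0007 0.0001] rot [ 0.001  0.    -0.004]
t 22.6 p [0.571  0.1262 0.1309] yaw 1.953 F [-8.67 -0.11 18.71] M [-0.132  1.408  0.004] w 0.001 g 9.3 q6 -0.313
 d [ 0.0001  0.0006 -0.    ] rot [ 0.001  0.001 -0.004]
t 22.8 p [0.571  0.1262 0.1309] yaw 1.9532 F [-9.69 -0.46 22.8 ] M [-0.178  1.756  0.008] w -0.0 g 11.4 q6 -0.313
 d [ 0.0001  0.0005 -0.0001] rot [ 0.001  0.001 -0.004]
```

The plunger is on its stop: the force rises hard at z=0.131, 8 mm down. I'll lift straight up and check.

Converted, -0.04 m is -0.8, -0.03 m is -0.6.

```bash

python3 -m pendant '[{"xyz":[0, 0, -0.2], "finger_gap":0}, {"xyz":[0, 0, -0.6], "finger_gap":0}, {"xyz":[0, 0, -0.8], "finger_gap":0}, {"xyz":[0, 0, -0.8], "finger_gap":0}, {"xyz":[0, 0, -0.4], "finger_gap":0}]' >/dev/null
python3 -m pendant '[{"finger_gap":0}, {"finger_gap":0}, {"finger_gap":0}, {"finger_gap":0}, {"finger_gap":0}]' >/dev/null
python3 -m pendant '[{"finger_gap":0}, {"finger_gap":0}, {"finger_gap":0}, {"finger_gap":0}, {"finger_gap":0}]'
python3 - <<'E'
from h import *
from station import r
f=r.grab_frame("scene");P=cloud(f);np.savez("/tmp/s4.npz",**f)
def box(x,y,z0,z1,d=.03): return P[(abs(P[...,0]-x)<d)&(abs(P[...,1]-y)<d)&(P[...,2]>z0)&(P[...,2]<z1)&(f["range_z"]>0)]
q=box(.563,.221,.14,.19);print("key",q.mean(0),q[:,2].max(),cv2.fitLine(q[:,:2].astype('f4'),cv2.DIST_L2,0,.01,.01).ravel())
q=box(.571,.126,.12,.16,.02);print("plunger top",np.percentile(q[:,2],95))
cv2.imwrite("pics/end.png",f["image"][:,:,::-1])
E
```

```text
clock: 24.3
tool_pos: [0.5705, 0.1261, 0.2662]
tool_rot: [0.0, 0.56, 0.828, 0.0]
contact_force: [0.3, -0.4, -0.7]
grip_width: 0.002
grip_force: 0.0
key [0.56627129 0.22299534 0.1586875 ] 0.1737255006649786 [ 0.4738838  -0.8805874   0.5662713   0.22299534]
plunger top 0.14039141976851746
```

View pics/end.png

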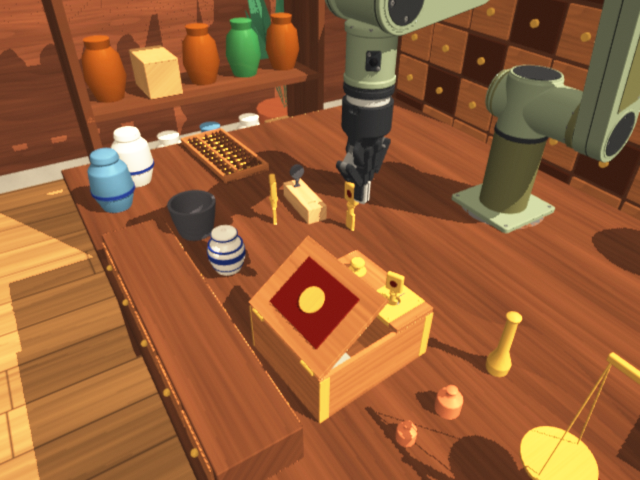

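The lid is open, the plunger is up at (358,265), the key is in the lock, turned, at (395,287), and everything else is where it was. Handing in.

```bash
python3 -c "
from station import r
print(r.close_job())"
```

```text
the job is handed in; nothing more can be done
None
```

I handed the job in at about 24 s of the 72 s: the brass key is home in the lock and turned about 1.17 rad, the plunger was pressed to its stop and is back up, the lid is open, and nothing else looks moved in the final picture; no verdict came back.

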